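# Load the walnut plate and hold the laser's enable plunger

### The arm

A 6-joint arm with a two-finger parallel gripper is mounted at the origin on the work surface. World frame = base frame: x ahead of the robot, y to its left, z up, the work surface at z = 0. Lengths are in m, angles in rad, forces in N, time in s.
With the tool pointing down it reaches from about 0.25 to 0.725 m from the base axis. Payload 4 kg.
Tool frame: the origin (TCP) lies midway between the tips of the shut fingers; the grasp point (between the pads) lies bot.pinch_z behind it (bot.pinch_z is the distance from the TCP to the grasp point, in m); z points along the fingers, y is the line along which they close (so a half turn about z gives the same grasp; the last joint's range is limited). The gripper opens to 85 mm and grips with 20 to 120 N. Pads are 22 mm wide; open, the fingers measure 114 mm over their backs; the gripper's body (76 mm by 85 mm) begins 54 mm behind the grasp point. The pads swing forward as they close: fully open they stand 13 mm farther back than shut.
Start: joints at [-1.232, 0.241, 0.005, 1.335, 0, 1.571], TCP at [0.166, -0.472, 0.231] pointing down, gripper open.
Joint ranges: [-2.72, 2.72], [-1.05, 1.87], [-1.09, 1.28], [-1.99, 2.15], [-1.42, 1.44], [-3.14, 3.14]. Speed limits (rad/s): [2.79, 2.79, 3.14, 3.14, 3.14, 3.14].

### API

Orientations are given as a unit quaternion [x, y, z, w].
In Python, from workcell import bot, cams, workorder, get_obs gives the robot as it stands (bot), with the cameras (cams), the readings as plain functions and the job (workorder).
- The arm moves only by the shell command python3 jog.py 'ROWS'. ROWS is a JSON list of rows, 1 to 10 of them, each of 7 numbers: a rotation vector rx, ry, rz in rad, then dx, dy, dz in m, then the finger opening in m; each row is the pose to reach, as a shift and turn from the pose commanded when the command began, along the tool's axes at that moment; what a row does not reach only later rows make up. A row lasts 1/8 s, in which the tool goes at most 0.0625 m and 0.188 rad, less where a joint would pass 70% of its speed; a pose out of reach is approached as far as the arm can. The fingers move at their own pace and stop on an object; the grip force is fixed at half the most. Time passes only in rows, so rows that do not move let the fingers close. It prints the time, the measured TCP pose, the force, the opening and the grip force at its end.
- get_obs(): the state, without advancing time (a new reading comes with each control period).
- cams.camera(name): name is "scene" or "top"; returns the picture (384x512x3 uint8, red, green, blue); there is no depth.
- cams.calibration(name): a dict with "mtx" (3x3 intrinsics, pixels), "R" (3x3) and "t" (3): a world point X has camera coordinates R X + t. Camera axes: x right, y down, z forward; pixel columns grow to the right and rows downward; lengths in m; the calibration is good to about 2 mm. A picture is of the moment at which its call begins. calibration takes no time and is no camera call.
- workorder.job_done(): hands the job in; it is judged then, once.
The state is a dict: "clock": time; "joint_pos": joint angles; "joint_vel": joint speeds; "tau": joint torques, N m; "eef_pos": TCP position; "tool_rot": TCP orientation; "ft_force": force on the tool from outside, world axes, zero at the start; "ft_torque": the same for the moment, N m; "grip_width": finger opening in m; "grasp_force": force on a finger pad.
Only numpy, scipy, OpenCV 4.12 (cv2) and the standard library are available. Lean on these libraries where they do the work, as an engineer would, in place of code of your own. Each camera call takes 0.05 s, during which the arm holds its last target. There are 200 camera calls.

### The job

Take the walnut plate off its sloping easel and stand it upright on its long edge in the slot of the laser marking station, seated on the slot floor, centred along the slot, with the brass-inlaid face towards the laser, and let go of it. Then press the green enable plunger with the fingertips to half of its travel (about 8 mm) and keep it there: the program finishes while still holding it, not pressed so far that it bottoms out. Leave the red stop plunger unpressed and do not disturb the other things on the bench.

Things in the scene. Friction and masses are not known exactly. Their poses are not given: they have to be found in the camera images.
- plate: Loose dark walnut plate, 120 (its y) x 90 (z) x 10 mm (x), 60 to 115 g. Origin: middle of the lower long edge. Brass vine inlay on its +x face. Starts leaning on the easel 28 degrees back from upright, upper long edge nearer the robot, about 110 mm above the bench, inlay looking up and away. Its upper 40 mm stick out free past the easel: grip both faces there with a tool tilted about 28 degrees.
- plate_centre (a point): Centre of the walnut plate (45 mm above its origin along its z); axes as the plate's.
- plate_face (a point): Centre of the plate's brass-inlaid +x face; axes as the plate's.
- easel: Fixed wooden easel, base 110 x 100 mm, origin under it at bench height. At zero yaw its slope rises towards the robot (-x). Its slab, 90 mm wide and 8 mm thick, supports the lower 48 mm of the plate; a lip at the bottom stands 4 mm prouder than the plate's face. The plate's lower edge starts 30 mm in +x of this origin and 30 mm above it.
- station: Fixed laser station: aluminium base 250 (x) x 130 (y) x 12 mm, from -40 to +210 mm in x. Two dark steel walls, 6 mm thick, 90 mm long (y), 24 mm high above the base, form a slot 16 mm wide along y, centred on the origin in plan. Black finned laser head, 66 mm wide, on the +x side from x = 82 (brass lens ring) to 200 mm, top 90 mm above the bench. Origin at bench height.
- slot (a point): Middle of the slot's floor, 12 mm above the bench: x across the slot towards the laser, y along the slot, z up. The slot is open at both ends and at the top; a plate seated here has its centre 45 mm above this point.
- enable_box: Fixed pedestal of the green enable plunger: round foot 68 mm diameter, grey body 54 mm diameter, 34 mm high; origin at bench height on the axis. Its place and the red one's may be swapped.
- enable_top (a point): Centre of the top of the green round cap (40 mm diameter, 10 mm thick); 64 mm above the bench when free, 56 mm at half travel, 48 mm when bottomed. It moves with the cap.
- enable (a joint): Travel of the green plunger in m, 0 free, growing downward to 0.016 bottomed. Spring: 2.4 N to start plus 0.6 N per mm, about 7 N at half travel, 12 N at the bottom. The stem below the cap is green for its upper 8 mm and white below: at half travel the white has just about vanished into the pedestal.
- stop_box: Fixed pedestal of the red stop plunger, same shape as the green one.
- stop (a joint): Travel of the red plunger in m, 0 free, 0.016 bottomed; same spring. To be left alone.
- oil: Loose amber bottle, 44 mm diameter, 95 mm high, origin under it. Bystander.
- hammer: Loose hammer lying on the left of the bench. Bystander.
- graver: Loose graver, 130 mm long with pale wooden handle, lying near the robot, ahead of its base. Bystander.
- loupe: Loose black eye loupe, 36 mm diameter, 30 mm high, standing between the robot and the easel and station; origin under it. Bystander.
- tin: Loose round metal tin with brass lid, 60 mm diameter, 40 mm high, standing left of the easel and station, nearer the robot; origin under it. Bystander.

How it is judged:
By the outcome, as a careful person would: the job done as asked, in the order asked, and still so for the second after the job is handed in, while the arm keeps its last pose, push and grip.
It also fails if it takes over 48 s, if anything falls off the work surface, if the arm or the gripper's body presses on something with over 40 N, if the wrist force passes 120 N, or if a joint passes its speed limit or range.

## Working session

There is one attempt and no reset: what is moved stays moved. The work goes in short steps, Python scripts to look and compute and a shell command to move; the robot and the scene stay as the last step left them, time stands still between calls to the robot, and variables do not carry over. Pictures are saved under pics/ and viewed, at most 10 in all, crops included, and the job is handed in when it is done.

```bash
ls; mkdir -p pics
python3 - <<'E'
from workcell import bot, cams, workorder, get_obs
import cv2,numpy as np
for n in("scene","top"):
    im=cams.camera(n);cv2.imwrite(f"pics/{n}0.png",im[:,:,::-1]);c=cams.calibration(n)
    print(n,c["mtx"].round(1).tolist(),c["R"].round(4).tolist(),c["t"].round(4).tolist())
o=get_obs();print(bot.pinch_z,o["clock"],o["eef_pos"],o["tool_rot"],o["grip_width"])
E
```

```text
jog.py
pics
workcell.py
scene [[406.3, 0.0, 254.9], [0.0, 406.3, 194.9], [0.0, 0.0, 1.0]] [[0.2056, 0.9786, 0.0115], [0.7832, -0.1575, -0.6015], [-0.5868, 0.1327, -0.7988]] [-0.1502, -0.3731, 1.4524]
top [[366.6, 0.0, 252.6], [0.0, 366.6, 197.1], [0.0, 0.0, 1.0]] [[-0.0005, -1.0, 0.0056], [-0.9984, 0.0002, -0.0561], [0.0561, -0.0057, -0.9984]] [0.0518, 0.5438, 1.0726]
0.0187 0.1 [ 0.1659974  -0.47106829  0.23051117] [ 9.85689299e-01  1.68569752e-01 -1.65110497e-04 -9.03924808e-04] 0.08553433898505027
```

View pics/scene0.png

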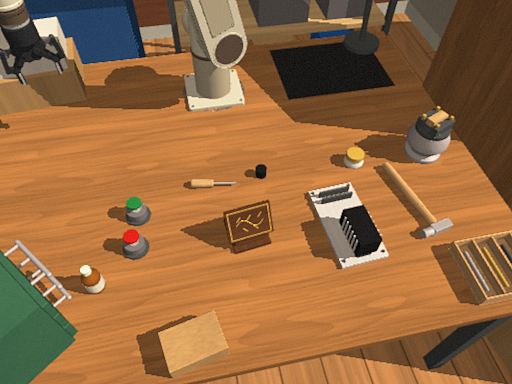

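View pics/top0.png

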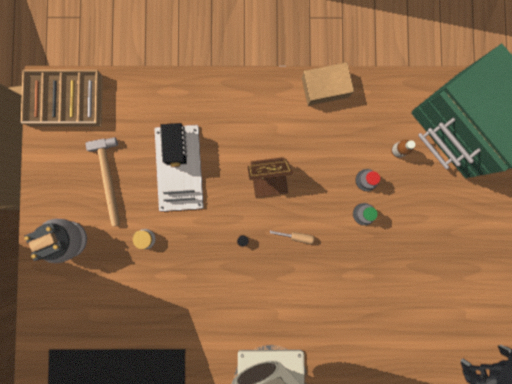

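The scene view shows the plate at about (248,224), the station at (348,225) with the slot near (333,195), and the green cap at (134,203). In the top view the plate is at (270,170), the slot at (180,196) and the green cap at (370,214). I'll enlarge these to measure them.

Run:
```python
import cv2,numpy as np
s=cv2.imread("pics/scene0.png");t=cv2.imread("pics/top0.png")
def c(im,x,y,w,h,k): return cv2.resize(im[y:y+h,x:x+w],None,fx=k,fy=k,interpolation=cv2.INTER_CUBIC)
a=np.hstack([c(s,210,190,80,60,5),c(s,300,175,80,60,5)])
b=np.hstack([c(t,230,145,80,60,5),c(t,145,160,80,60,5)])
cv2.imwrite("pics/crop0.png",np.vstack([a,b]))
```

```text
(no output)
```

View pics/crop0.png

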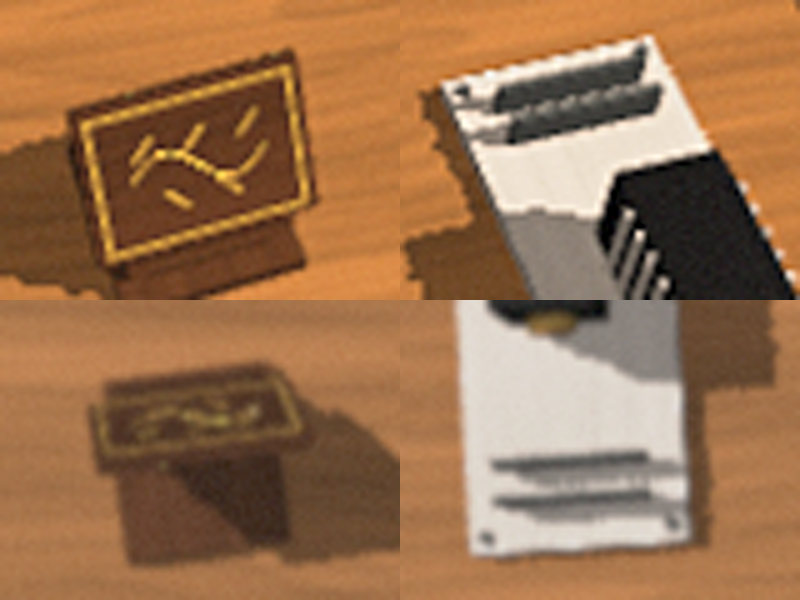

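The crops show the brass frame corners and, in the lower right, the slot walls as two dark bars at top-view pixels (243..275, 192) and (243..275, 200). Next I'll measure these with masks.

```bash
cat > h.py <<'E'
from workcell import bot, cams, workorder, get_obs
import cv2,numpy as np
from scipy.spatial.transform import Rotation as Ro
C={n:cams.calibration(n) for n in("scene","top")}
def ray(n,p):
    c=C[n];d=c["R"].T@np.linalg.solve(c["mtx"],[p[0],p[1],1]);return -c["R"].T@c["t"],d
def onz(n,p,z):
    o,d=ray(n,p);return o+d*(z-o[2])/d[2]
def tri(ps,pt):
    A=[];b=[]
    for n,p in(("scene",ps),("top",pt)):
        o,d=ray(n,p);d=d/np.linalg.norm(d);P=np.eye(3)-np.outer(d,d);A.append(P);b.append(P@o)
    x,r,_,_=np.linalg.lstsq(np.vstack(A),np.hstack(b),rcond=None);return x,np.sqrt(r)
def proj(n,X):
    c=C[n];q=c["mtx"]@(c["R"]@np.asarray(X)+c["t"]);return q[:2]/q[2]
def up(im,box,k=5):
    x,y,w,h=box;return cv2.resize(im[y:y+h,x:x+w],None,fx=k,fy=k,interpolation=cv2.INTER_CUBIC)
def back(p,box,k=5): return (np.asarray(p,float)+.5)/k-.5+np.array(box[:2])
def biggest(m,join=False):
    cs,_=cv2.findContours(m.astype(np.uint8),cv2.RETR_EXTERNAL,cv2.CHAIN_APPROX_NONE)
    return np.vstack([c for c in cs if cv2.contourArea(c)>60]) if join else max(cs,key=cv2.contourArea)
def quad(m,box,join=False):
    h=cv2.convexHull(biggest(m,join));return back(cv2.approxPolyN(h,4,ensure_convex=True).reshape(-1,2),box)
def hsv(im): return cv2.cvtColor(im,cv2.COLOR_BGR2HSV)
E
python3 - <<'E'
from h import *
np.set_printoptions(precision=4,suppress=True)
s=cv2.imread("pics/scene0.png");t=cv2.imread("pics/top0.png")
for n,im,box in(("scene",s,(220,196,58,52)),("top",t,(240,150,60,32))):
    h=hsv(up(im,box));print(n,"inlay HSV pct",[np.percentile(h[...,i],[5,50,90,97]) for i in range(3)])
    m=(h[...,0]>15)&(h[...,2]>(130 if n=="scene" else 75))&(h[...,1]>90)
    cv2.imwrite(f"pics/m_{n}.png",m*255); print(quad(m,box,True))
# station base
for n,im,box in(("scene",s,(300,175,95,95)),("top",t,(145,115,70,105))):
    h=hsv(up(im,box));m=(h[...,1]<60)&(h[...,2]>60) if n=="scene" else (h[...,1]<60)
    q=quad(m,box,True);print(n,"base",q);print(np.array([onz(n,p,.012) for p in q]))
# walls
for n,im,box in(("top",t,(150,185,50,21)),):
    h=hsv(up(im,box));m=(h[...,2]<110)&(h[...,1]<80)
    cs,_=cv2.findContours(m.astype(np.uint8),0,1)
    for c in cs:
        if cv2.contourArea(c)>150: r=cv2.minAreaRect(c);p=back(cv2.boxPoints(r),box);print("wall",p.tolist(),[onz(n,x,.036)[:2] for x in p])
for nm,lo,hi in(("green",45,85),("red",-1,8)):
  P=[]
  for n,im,box in(("scene",s,(115,190,45,75)),("top",t,(350,165,35,65))):
    h=hsv(up(im,box));m=(h[...,0]>lo)&(h[...,0]<hi)&(h[...,1]>170)&(h[...,2]>60)
    c=biggest(m);(e,ax,_)=cv2.fitEllipse(c);P.append(back(e,box));print(nm,n,P[-1],np.array(ax)/5,onz(n,P[-1],.064))
  print(tri(*P))
E
```

```text
scene inlay HSV pct [array([ 9., 13., 17., 19.]), array([160., 171., 178., 181.]), array([ 84., 116., 204., 215.])]
[[272.  230.4]
 [231.  242.6]
 [225.2 213.8]
 [267.8 201.8]]
top inlay HSV pct [array([10., 13., 15., 17.]), array([125., 140., 144., 147.]), array([ 69., 119., 189., 191.])]
[[249.2 176.4]
 [248.8 165.6]
 [285.2 159.6]
 [292.  171. ]]
scene base [[341.4 268.6]
 [306.6 191. ]
 [349.6 181.8]
 [393.4 255. ]]
[[0.7655 0.2148 0.012 ]
 [0.5111 0.1979 0.012 ]
 [0.5032 0.3314 0.012 ]
 [0.7556 0.3593 0.012 ]]
top base [[203.4 208.4]
 [158.6 211.2]
 [153.6 125. ]
 [198.2 122.4]]
[[0.5105 0.1978 0.012 ]
 [0.5023 0.3304 0.012 ]
 [0.7611 0.349  0.012 ]
 [0.7691 0.2152 0.012 ]]
wall [[164.9743408203125, 199.61504669189452], [194.3238983154297, 197.65840606689454], [194.46195068359376, 199.7292037963867], [165.11239318847657, 201.68584442138672]] [array([0.5355, 0.3064]), array([0.5412, 0.2213]), array([0.5351, 0.2208]), array([0.5295, 0.3059])]
wall [[164.15006408691406, 192.11086502075196], [193.71077880859374, 189.9687843322754], [193.87542419433595, 192.24091110229492], [164.31470947265626, 194.38299179077148]] [array([0.5573, 0.3091]), array([0.5636, 0.2233]), array([0.5569, 0.2227]), array([0.5507, 0.3085])]
green scene [133.3753 203.1473] [11.701  13.9327] [ 0.4971 -0.2795  0.064 ][ WARN:0@0.054] global loadsave.cpp:1063 imwrite_ Unsupported depth image for selected encoder is fallbacked to CV_8U.
Traceback (most recent call last):
  File "h.py", line 21, in biggest
    return np.vstack([c for c in cs if cv2.contourArea(c)>60]) if join else max(cs,key=cv2.contourArea)
                                                                            ~~~^^^^^^^^^^^^^^^^^^^^^^^^
ValueError: max() iterable argument is empty
```

Run:
```python
from h import *
np.set_printoptions(precision=4,suppress=True)
s=cv2.imread("pics/scene0.png");t=cv2.imread("pics/top0.png")
P=[]
for n,im,box in(("scene",s,(115,190,45,28)),("top",t,(350,195,35,35))):
    h=hsv(up(im,box));m=(h[...,0]>45)&(h[...,0]<95)&(h[...,1]>100)
    (e,ax,_)=cv2.fitEllipse(biggest(m));P.append(back(e,box));print("green",n,P[-1],np.array(ax)/5,onz(n,P[-1],.064))
print(tri(*P))
S=[[272,230.4],[231,242.6],[225.2,213.8],[267.8,201.8]]   # +y low, -y low, -y up, +y up
T=[[248.8,165.6],[285.2,159.6],[292,171],[249.2,176.4]]
X=[]
for a,b in zip(S,T): x,r=tri(a,b);X.append(x);print(x,r)
X=np.array(X);c=X.mean(0);print("face centre",c)
v=(X[0]+X[3]-X[1]-X[2])/2;u=(X[2]+X[3]-X[0]-X[1])/2
print("y axis",v,np.linalg.norm(v),"yaw",np.arctan2(-v[0],v[1]),"up",u,np.linalg.norm(u),np.degrees(np.arctan2(np.hypot(u[0],u[1]),u[2])))
# predicted yaw from each view with plate planes: lower/upper edges at z of nominal
for n,Q in(("scene",S),("top",T)):
    for i,j,z in((0,1,.118),(3,2,.182)):
        a,b=onz(n,Q[i],z),onz(n,Q[j],z);d=a-b;print(n,z,(a+b)/2,np.linalg.norm(d),np.arctan2(-d[0],d[1]))
```

```text
green scene [133.3635 203.02  ] [12.6212 14.9905] [ 0.4967 -0.2796  0.064 ]
green top [370.1175 213.5307] [12.79   13.7468] [ 0.4945 -0.2807  0.064 ]
(array([ 0.4946, -0.2807,  0.0617]), array([0.001]))
[0.6352 0.064  0.0362] [0.0015]
[ 0.652  -0.0447  0.0387] [0.0019]
[ 0.61   -0.0528  0.1108] [0.003]
[0.5948 0.061  0.1093] [0.0008]
face centre [0.623  0.0069 0.0738]
y axis [-0.016   0.1112 -0.0019] 0.11238161251996967 yaw 0.14258789671075567 up [-0.0412 -0.0056  0.0726] 0.08365039226322699 29.795180535862414
scene 0.118 [ 0.6912 -0.0008  0.118 ] 0.10174969386744305 0.13256100673269325
scene 0.182 [ 0.6525 -0.0047  0.182 ] 0.1022511284950178 0.1331442369880328
top 0.118 [0.6314 0.0133 0.118 ] 0.09972225584519212 0.16466960662702607
top 0.182 [0.5936 0.0072 0.182 ] 0.10882827336366327 0.12620119725122222
```

```bash
cat >> h.py <<'E'
def rel(p,R,tag=""):
    o=get_obs();R0=Ro.from_quat(o["tool_rot"])
    rv=(R0.inv()*R).as_rotvec();d=R0.inv().apply(np.asarray(p)-o["eef_pos"])
    print(tag,"rot",rv.round(4).tolist(),"d",d.round(4).tolist(),"rows>=",max(np.linalg.norm(rv)/.188,np.linalg.norm(d)/.0625).round(1))
def frame(yaw,tilt): # y_t = plate normal, z_t = down the plate; tilt back toward -x
    e=np.array([np.cos(yaw),np.sin(yaw),0]);u=-np.sin(tilt)*e+[0,0,np.cos(tilt)];n=np.cos(tilt)*e+[0,0,np.sin(tilt)]
    return Ro.from_matrix(np.column_stack([np.cross(n,-u),n,-u])),u,n
PC=np.array([.6186,.0063,.070])
E
python3 - <<'E'
from h import *
R,u,n=frame(.137,np.radians(28))
rel([.40,-.25,.27],R,"via"); rel(PC+.10*u,R,"pre"); print(PC+.10*u,PC+.0103*u)
E
python3 jog.py '[[-0.4109,0.3329,-1.3403,0.5395,-0.3091,0.02,0.045],[-0.4109,0.3329,-1.3403,0.5395,-0.3091,0.02,0.045],[-0.4109,0.3329,-1.3403,0.5395,-0.3091,0.02,0.045],[-0.4109,0.3329,-1.3403,0.5395,-0.3091,0.02,0.045],[-0.4109,0.3329,-1.3403,0.5395,-0.3091,0.02,0.045],[-0.4109,0.3329,-1.3403,0.5395,-0.3091,0.02,0.045],[-0.4109,0.3329,-1.3403,0.5395,-0.3091,0.02,0.045],[-0.4109,0.3329,-1.3403,0.5395,-0.3091,0.0728,0.045],[-0.4109,0.3329,-1.3403,0.5395,-0.3091,0.0728,0.045],[-0.4109,0.3329,-1.3403,0.5395,-0.3091,0.0728,0.045]]'
python3 - <<'E'
from h import *
R,u,n=frame(.137,np.radians(28)); rel(PC+.10*u,R,"pre");rel(PC+.0103*u,R,"grasp");print(get_obs()["joint_pos"].round(2))
E
```

```text
clock: 1.35
eef_pos: [0.5691, -0.0036, 0.1597]
tool_rot: [0.637, 0.732, 0.182, 0.16]
ft_force: [0.5, -1.5, 0.6]
grip_width: 0.045
grasp_force: 0.0
pre rot [0.0005, 0.002, 0.0008] d [0.0031, 0.0024, 0.0028] rows>= 0.1
grasp rot [0.0005, 0.002, 0.0008] d [0.0032, 0.0024, 0.0925] rows>= 1.5
[-0.05  0.11 -0.49  0.49  0.09  1.4 ]
```

```bash
python3 jog.py '[[0,0,0,0,0,0.03,0.045],[0,0,0,0,0,0.05,0.045],[0,0,0,0,0,0.05,0.045]]'
python3 - <<'E'
from h import *
R,u,n=frame(.137,np.radians(28)); rel(PC+.0103*u,R,"grasp")
s=cams.camera("scene")[:,:,::-1];t=cams.camera("top")[:,:,::-1]
cv2.imwrite("pics/s1.png",s);cv2.imwrite("pics/t1.png",t)
cv2.imwrite("pics/c1.png",np.hstack([up(s,(205,160,80,90)),up(t,(230,140,80,90))]))
E
```

```text
clock: 1.72
eef_pos: [0.5903, -0.0015, 0.1137]
tool_rot: [0.638, 0.732, 0.181, 0.158]
ft_force: [-0.1, -0.2, -0.5]
grip_width: 0.0453
grasp_force: 0.0
grasp rot [-0.0045, 0.0004, 0.0011] d [0.0039, 0.0054, 0.0419] rows>= 0.7
```

View pics/c1.png

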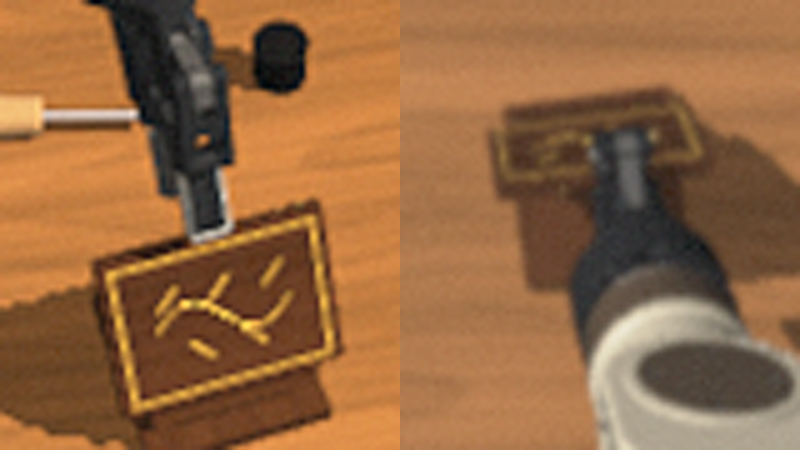

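The front finger sits above the plate's upper edge at about (247,207) in the scene view, and it's slightly towards -y. I'll go on down with a small correction.

```bash
python3 jog.py '[[0,0,0,0.003,0.003,0.02,0.045],[0,0,0,0.003,0.003,0.040,0.045],[0,0,0,0.003,0.003,0.040,0.045],[0,0,0,0.003,0.003,0.040,0.045]]'
python3 - <<'E'
from h import *
R,u,n=frame(.137,np.radians(28)); rel(PC+.0103*u,R,"grasp")
E
```

```text
clock: 2.33
eef_pos: [0.6128, 0.0034, 0.0836]
tool_rot: [0.637, 0.731, 0.182, 0.16]
ft_force: [-0.3, 0.6, 0.8]
grip_width: 0.045
grasp_force: 0.0
grasp rot [0.0017, 0.002, 0.0005] d [0.0021, -0.0009, 0.0046] rows>= 0.1
```

```bash
python3 jog.py '[[0,0,0,0.002,-0.001,0.004,0.045],[0,0,0,0.002,-0.001,0.004,0.0],[0,0,0,0.002,-0.001,0.004,0.0],[0,0,0,0.002,-0.001,0.004,0.0],[0,0,0,0.002,-0.001,0.004,0.0],[0,0,0,0.002,-0.001,0.004,0.0],[0,0,0,0.002,-0.001,0.004,0.0]]'
python3 - <<'E'
from h import *
R,u,n=frame(.137,np.radians(28)); rel(PC+.0103*u,R,"grasp")
E
```

```text
clock: 3.2
eef_pos: [0.6136, 0.006, 0.0789]
tool_rot: [0.637, 0.732, 0.182, 0.16]
ft_force: [-3.0, -0.3, 5.3]
grip_width: 0.0095
grasp_force: 59.4
grasp rot [0.0014, 0.0016, 0.001] d [-0.0003, 0.0002, -0.0001] rows>= 0.0
```

```bash
python3 jog.py '[[0,0,0,0,0,-0.02,0],[0,0,0,0,0,-0.05,0],[0,0,0,0,0,-0.08,0],[0,0,0,0,0,-0.08,0]]'
python3 - <<'E'
from h import *
R,u,n=frame(.066,0.); rel([.5467,.266,.155],R,"preslot")
E
```

```text
clock: 3.7
eef_pos: [0.5766, 0.0007, 0.1507]
tool_rot: [0.637, 0.731, 0.183, 0.161]
ft_force: [0.1, -0.1, -0.6]
grip_width: 0.009
grasp_force: 59.7
preslot rot [0.492, -0.0149, 0.0699] d [0.2669, 0.0081, -0.0013] rows>= 4.3
```

```bash
python3 jog.py '[[0.08,0,0.01,0.03,0,0,0],[0.16,0,0.02,0.07,0.002,0,0],[0.24,-0.01,0.03,0.12,0.004,0,0],[0.33,-0.01,0.05,0.17,0.006,0,0],[0.42,-0.01,0.06,0.22,0.008,0,0],[0.492,-0.0149,0.07,0.255,0.008,0,0],[0.492,-0.0149,0.07,0.267,0.008,-0.001,0],[0.492,-0.0149,0.07,0.267,0.008,-0.001,0],[0.492,-0.0149,0.07,0.267,0.008,-0.001,0],[0.492,-0.0149,0.07,0.267,0.008,-0.001,0]]'
python3 - <<'E'
from h import *
R,u,n=frame(.066,0.); rel([.5467,.266,.155],R,"preslot")
s=cams.camera("scene")[:,:,::-1];t=cams.camera("top")[:,:,::-1]
cv2.imwrite("pics/s2.png",s);cv2.imwrite("pics/t2.png",t)
cv2.imwrite("pics/c2.png",np.hstack([up(s,(290,130,80,110)),up(t,(140,130,80,110))]))
E
```

```text
clock: 4.95
eef_pos: [0.5461, 0.2649, 0.1534]
tool_rot: [0.684, 0.73, -0.001, -0.001]
ft_force: [0.7, -0.5, -1.6]
grip_width: 0.0095
grasp_force: 59.5
preslot rot [-0.0026, -0.0005, -0.0014] d [0.001, 0.0007, -0.0016] rows>= 0.0
```

View pics/c2.png

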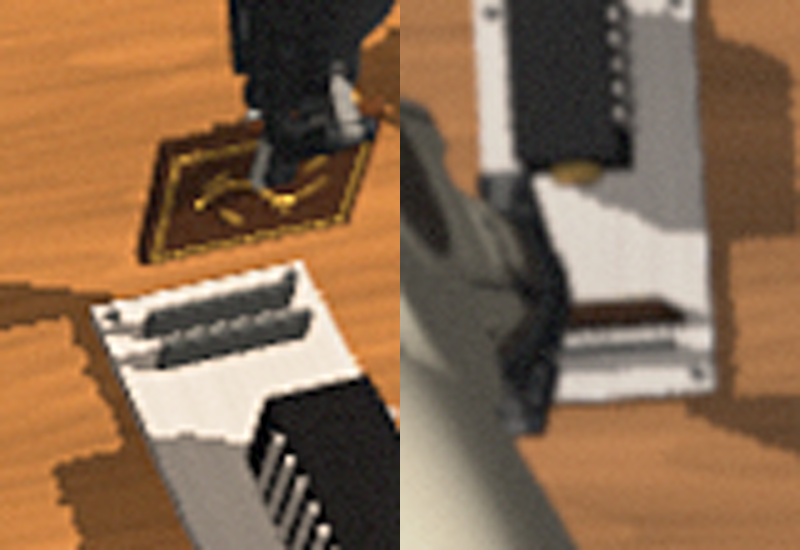

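Run:
```python
from h import *
np.set_printoptions(precision=4,suppress=True)
s=cv2.imread("pics/s2.png");t=cv2.imread("pics/t2.png")
o=get_obs();R=Ro.from_quat(o["tool_rot"]);p=o["eef_pos"]
W=lambda y,n,z:p+R.apply([y,n,-z])  # tool coords; z up from TCP
box=(312,145,60,42)
h=hsv(up(s,box));m=(h[...,1]>90)&(h[...,0]>14)&(h[...,0]<35)&(h[...,2]>95)
print("brass quad meas",quad(m,box,True))
print("pred frame LL LR",[proj("scene",W(y,.005,-.0103-.042)).round(1) for y in(-.056,.056)])
print("pred plate bottom front",[proj("scene",W(y,.005,-.0553)).round(1) for y in(-.06,.06)],"eye ~(319.5,182.3),(361,175)")
print("pred top front -y",proj("scene",W(-.06,.005,.0347)).round(1),"eye ~(322.5,158.5)")
print("TOP view: pred upper back/front -y",[proj("top",W(-.06,q,.0347)).round(1) for q in(-.005,.005)],"lower",[proj("top",W(-.06,q,-.0553)).round(1) for q in(-.005,.005)])
# slot projections: wall tops
e=np.array([np.cos(.066),np.sin(.066),0]);v=np.array([-e[1],e[0],0]);s0=np.array([.5467,.266,0])
for x in(-.014,-.008,.008,.014):
  a=[proj(n,s0+x*e+y*v+[0,0,.036]).round(1).tolist() for n in("scene","top") for y in(-.045,.045)];print(x,a)
# wall tops in scene: dark mask
box=(312,180,52,26);h=hsv(up(s,box));m=(h[...,2]<105)&(h[...,1]<90)
cs,_=cv2.findContours(m.astype(np.uint8),0,1)
for c in cs:
  if cv2.contourArea(c)>300: print("wall scene",back(cv2.approxPolyN(cv2.convexHull(c),4).reshape(-1,2),box).tolist())
```

```text
brass quad meas [[358.8 174.6]
 [318.8 183.2]
 [323.8 161.2]
 [369.  144. ]]
pred frame LL LR [array([319.3, 182.6]), array([358.3, 174.1])]
pred plate bottom front [array([317.8, 183.6]), array([359.5, 174.5])] eye ~(319.5,182.3),(361,175)
pred top front -y [322.7 160.9] eye ~(322.5,158.5)
TOP view: pred upper back/front -y [array([191.5, 192.7]), array([191.3, 188.7])] lower [array([196.8, 195. ]), array([196.6, 191.4])]
-0.014 [[317.7, 191.4], [347.3, 184.8], [194.7, 199.5], [163.7, 201.6]]
-0.008 [[318.4, 193.0], [348.2, 186.4], [194.6, 197.5], [163.6, 199.5]]
0.008 [[320.5, 197.5], [350.5, 190.7], [194.3, 192.0], [163.3, 194.0]]
0.014 [[321.3, 199.1], [351.3, 192.4], [194.1, 189.9], [163.2, 192.0]]
wall scene [[353.0, 196.4], [320.8, 203.6], [316.6, 193.2], [348.2, 184.0]]
```

The crops show the plate upright and level above the slot, with the inlay facing the laser. The projections match to about 1 px, so I'll lower it.

```bash
python3 jog.py '[[0,0,0,0.0005,0.0005,0.02,0],[0,0,0,0.0005,0.0005,0.04,0],[0,0,0,0.0005,0.0005,0.055,0],[0,0,0,0.0005,0.0005,0.065,0],[0,0,0,0.0005,0.0005,0.072,0],[0,0,0,0.0005,0.0005,0.076,0],[0,0,0,0.0005,0.0005,0.076,0],[0,0,0,0.0005,0.0005,0.076,0]]'
python3 - <<'E'
from h import *
R,u,n=frame(.066,0.); rel([.5467,.266,.0673],R,"slot")
E
```

```text
clock: 6.05
eef_pos: [0.5467, 0.2671, 0.0776]
tool_rot: [0.683, 0.73, -0.0, -0.001]
ft_force: [0.4, -0.3, -0.3]
grip_width: 0.0094
grasp_force: 59.6
slot rot [-0.0022, -0.0009, 0.0003] d [-0.0011, -0.0, 0.0103] rows>= 0.2
```

No contact so far. I'll go down gently until it touches.

```bash
python3 jog.py '[[0,0,0,-0.0005,0,0.004,0],[0,0,0,-0.001,0,0.007,0],[0,0,0,-0.001,0,0.009,0],[0,0,0,-0.001,0,0.0095,0],[0,0,0,-0.001,0,0.0095,0]]'
python3 - <<'E'
from h import *
R,u,n=frame(.066,0.); rel([.5467,.266,.0673],R,"slot")
E
```

```text
clock: 6.68
eef_pos: [0.5464, 0.2659, 0.0676]
tool_rot: [0.683, 0.73, -0.001, -0.001]
ft_force: [-0.1, 0.4, -1.2]
grip_width: 0.0094
grasp_force: 59.6
slot rot [-0.0031, -0.0005, 0.0003] d [0.0001, 0.0003, 0.0003] rows>= 0.0
```

```bash
python3 jog.py '[[0,0,0,0,0,0.001,0],[0,0,0,0,0,0.002,0],[0,0,0,0,0,0.002,0]]' | grep -E "eef|force"
python3 - <<'E'
from h import *
s=cams.camera("scene")[:,:,::-1];t=cams.camera("top")[:,:,::-1]
cv2.imwrite("pics/s3.png",s);cv2.imwrite("pics/t3.png",t)
cv2.imwrite("pics/c3.png",np.hstack([up(s,(290,130,80,110)),up(t,(140,130,80,110))]))
E
```

```text
eef_pos: [0.5467, 0.2659, 0.0672]
ft_force: [-2.3, -1.7, 6.5]
grasp_force: 60.8
```

View pics/c3.png

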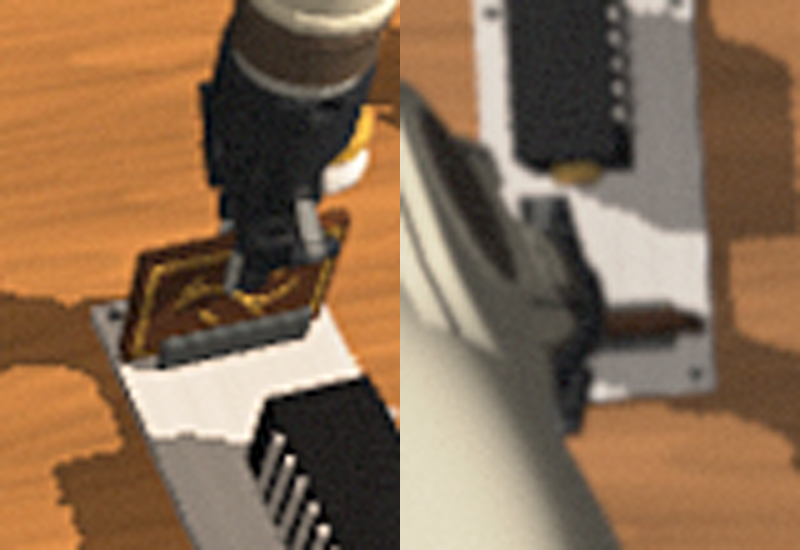

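The plate is between the walls with its lower edge on the floor. Contact came at z 0.0672 against 0.0673 expected, with 6.5 N. I'll relax the push, open, and back off straight up.

```bash
python3 jog.py '[[0,0,0,0,0,-0.0015,0],[0,0,0,0,0,-0.0015,0],[0,0,0,0,0,-0.0015,0.02],[0,0,0,0,0,-0.0015,0.035],[0,0,0,0,0,-0.0015,0.035],[0,0,0,0,0,-0.0015,0.035],[0,0,0,0,0,-0.02,0.035],[0,0,0,0,0,-0.05,0.035],[0,0,0,0,0,-0.10,0.035],[0,0,0,0,0,-0.10,0.035]]'
python3 - <<'E'
from h import *
R,u,n=frame(.066,0.);rel([.45,.0,.2],R,"via");rel([.4955,-.2802,.12],Ro.from_matrix([[0,1,0],[1,0,0],[0,0,-1]]),"pl y=x")
print(get_obs()["joint_pos"].round(2))
E
```

```text
clock: 8.4
eef_pos: [0.5496, 0.2672, 0.1708]
tool_rot: [0.683, 0.73, 0.004, 0.001]
ft_force: [0.8, -1.1, -0.4]
grip_width: 0.0349
grasp_force: 0.0
via rot [0.0063, -0.0044, 0.0002] d [-0.2599, -0.1169, -0.0311] rows>= 4.6
pl y=x rot [0.0061, -0.0046, 0.0662] d [-0.5429, -0.0905, 0.0479] rows>= 8.8
[0.45 0.49 0.2  1.28 0.   1.96]
```

```bash
python3 jog.py '[[0,0,0,-0.05,-0.01,-0.01,0.035],[0,0,0,-0.1,-0.02,-0.01,0],[0,0,0,-0.155,-0.03,0,0],[0,0,0,-0.21,-0.04,0,0],[0,0,0,-0.27,-0.05,0,0],[0,0,0,-0.33,-0.06,0,0],[0,0,0,-0.39,-0.07,0.01,0],[0,0,0,-0.45,-0.08,0.02,0],[0,0,0,-0.505,-0.09,0.04,0],[0,0,0,-0.5429,-0.0905,0.05,0]]'
python3 - <<'E'
from h import *
R,u,n=frame(.066,0.);rel([.4955,-.2802,.080],R,"above")
s=cams.camera("scene")[:,:,::-1];t=cams.camera("top")[:,:,::-1]
cv2.imwrite("pics/s4.png",s);cv2.imwrite("pics/t4.png",t)
cv2.imwrite("pics/c4.png",np.hstack([up(s,(290,130,80,110)),up(t,(140,130,80,110))]))
np.set_printoptions(precision=4,suppress=True)
box=(300,165,70,50);h=hsv(up(s,box));m=(h[...,1]>90)&(h[...,0]>14)&(h[...,0]<35)&(h[...,2]>110)
e=np.array([np.cos(.066),np.sin(.066),0]);v=np.array([-e[1],e[0],0]);s0=np.array([.5467,.266,.012])
print("pred frame",[proj("scene",s0+.005*e+y*v+[0,0,z]).round(1).tolist() for y,z in((-.056,.087),(.056,.087),(.06,0.09),(-.06,.09))])
print("pred top edge TOP",[proj("top",s0+x*e+y*v+[0,0,.09]).round(1).tolist() for x in(-.005,.005) for y in(-.06,.06)])
box=(150,175,60,30);h=hsv(up(t,box));m=(h[...,1]>95)&(h[...,2]<130)
r=cv2.minAreaRect(biggest(m));print("plate top",back(cv2.boxPoints(r),box).tolist())
E
```

```text
clock: 9.65
eef_pos: [0.4902, -0.2838, 0.1135]
tool_rot: [0.684, 0.729, -0.001, -0.003]
ft_force: [-0.2, 0.4, 0.0]
grip_width: -0.0002
grasp_force: 0.0
above rot [-0.0056, -0.002, -0.0022] d [0.0032, 0.0057, 0.0335] rows>= 0.5
pred frame [[319.6, 183.3], [358.5, 174.8], [360.1, 173.8], [318.3, 182.9]]
pred top edge TOP [[196.3, 194.7], [152.3, 197.6], [196.1, 191.0], [152.1, 193.9]]
plate top [[152.84917297363282, 193.84325256347657], [197.78033447265625, 190.96766052246093], [198.09566345214844, 195.894677734375], [153.164501953125, 198.77026977539063]]
```

View pics/c4.png

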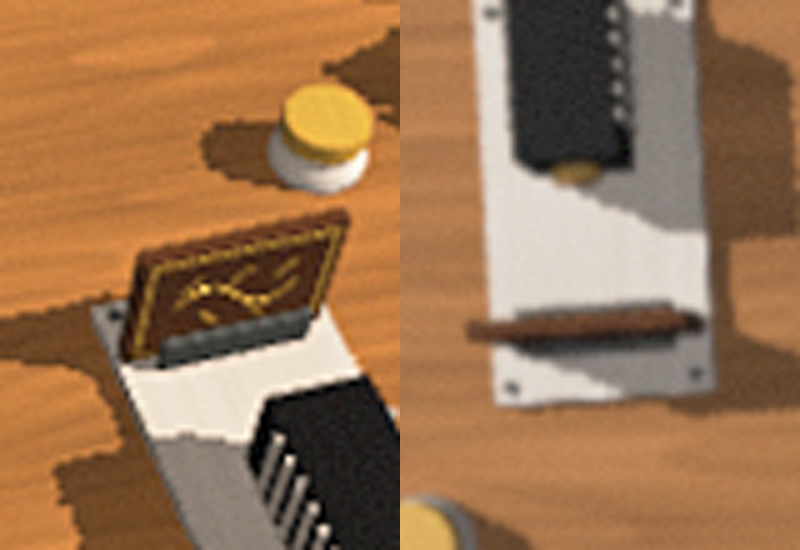

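The crops show the plate standing upright in the slot between the walls, with the inlay towards the laser. The top view hints at a 1 to 3 mm offset along the slot, so I'll check it.

Run:
```python
from h import *
np.set_printoptions(precision=4,suppress=True)
s=cv2.imread("pics/s4.png");t=cv2.imread("pics/t4.png")
e=np.array([np.cos(.066),np.sin(.066),0]);v=np.array([-e[1],e[0],0]);s0=np.array([.5467,.266,.012])
def onplane(n,p,off): # plane across slot at x=off -> (y,z) rel. slot
    o,d=ray(n,p);k=((s0+off*e-o)@e)/(d@e);X=o+k*d-s0;return np.array([X@v,X[2]])
box=(308,165,56,45);h=hsv(up(s,box))
m=(h[...,0]>14)&(h[...,0]<35)&(h[...,1]>110)&(h[...,2]>105);m[:, :20]=0
q=quad(m,box,True);print("brass y,z",[onplane("scene",p,.005) for p in q])
m=(h[...,1]>110)&(h[...,2]<95);q=quad(m,box);print("walnut",[onplane("scene",p,.005) for p in q],q.tolist())
def ez(n,p,z): X=onz(n,p,z)-s0; return np.array([X@e,X@v])
box=(145,180,60,25);h=hsv(up(t,box));m=(h[...,1]>95)&(h[...,2]<130)
c=back(biggest(m).reshape(-1,2),box)
L,Rr=c[c[:,0].argmin()],c[c[:,0].argmax()]
print("top: +y end at z .102",ez("top",L,.102),"-y end at z .012",ez("top",Rr,.012),"at .102",ez("top",Rr,.102))
# base sides at slot column
box=(145,150,70,70);h=hsv(up(t,box));m=(h[...,1]<60)
for r in(170,178,184,207):
    k=np.flatnonzero(m[(r-150)*5+2]);print(r,[ez("top",back((x,(r-150)*5+2),box),.012) for x in(k[0],k[-1])])
```

```text
brass y,z [array([0.058 , 0.0118]), array([-0.0557,  0.0091]), array([-0.0564,  0.0907]), array([0.0573, 0.0907])]
walnut [array([0.0507, 0.0198]), array([-0.0499,  0.0023]), array([-0.0507,  0.0829]), array([0.0504, 0.0802])] [[351.6, 190.4], [317.4, 201.6], [321.2, 183.8], [356.0, 176.8]]
top: +y end at z .102 [0.0019 0.0578] -y end at z .012 [ 0.0014 -0.0521] at .102 [-0.0051 -0.0646]
170 [array([0.083 , 0.0668]), array([ 0.0744, -0.0635])]
178 [array([0.059 , 0.0668]), array([ 0.0503, -0.0651])]
184 [array([0.041 , 0.0666]), array([ 0.0323, -0.0646])]
207 [array([-0.0276,  0.0672]), array([-0.0362, -0.063 ])]
```

Both views agree on centring to about 2 mm, measured against the wall ends, so the plate stays as it is. On to the green plunger.

```bash
python3 jog.py '[[0,0,0,0,0,0.02,0],[0,0,0,0,0,0.04,0],[0,0,0,0,0,0.04,0],[0,0,0,0,0,0.04,0]]'
python3 - <<'E'
from h import *
R,u,n=frame(.066,0.);rel([.4955,-.2802,.056],R,"half")
E
```

```text
clock: 10.25
eef_pos: [0.4924, -0.2813, 0.0761]
tool_rot: [0.683, 0.73, -0.001, -0.001]
ft_force: [-0.1, 0.9, -0.3]
grip_width: -0.0
grasp_force: 0.0
half rot [-0.0026, -0.0005, 0.001] d [0.0009, 0.0032, 0.0201] rows>= 0.3
```

```bash
python3 jog.py '[[0,0,0,0.001,0.003,0.006,0],[0,0,0,0.001,0.003,0.012,0],[0,0,0,0.001,0.003,0.015,0],[0,0,0,0.001,0.003,0.017,0],[0,0,0,0.001,0.003,0.017,0],[0,0,0,0.001,0.003,0.017,0]]'; for i in 1 2 3; do python3 jog.py '[[0,0,0,0,0,0,0]]' | grep -E "eef|ft_"; done
```

```text
clock: 11.0
eef_pos: [0.4956, -0.2807, 0.0593]
tool_rot: [0.683, 0.73, -0.0, -0.001]
ft_force: [0.5, 1.6, 5.2]
grip_width: 0.0
grasp_force: 2.5
eef_pos: [0.4956, -0.2807, 0.0593]
ft_force: [1.0, 1.4, 5.7]
eef_pos: [0.4956, -0.2807, 0.0593]
ft_force: [1.3, 1.4, 5.3]
eef_pos: [0.4956, -0.2807, 0.0593]
ft_force: [0.6, 0.6, 4.9]
```

The cap is 4.7 mm down at 5.2 N, which agrees with the spring. It needs 3.3 mm more.

```bash
python3 jog.py '[[0,0,0,0,0,0.002,0],[0,0,0,0,0,0.0035,0],[0,0,0,0,0,0.0035,0],[0,0,0,0,0,0.0035,0],[0,0,0,0,0,0.0035,0]]'| grep -E "eef|ft_"; python3 jog.py '[[0,0,0,0,0,0,0]]' | grep -E "clock|eef|ft_"
python3 - <<'E'
from h import *
s=cams.camera("scene")[:,:,::-1];t=cams.camera("top")[:,:,::-1]
cv2.imwrite("pics/s5.png",s);cv2.imwrite("pics/t5.png",t)
a=np.hstack([up(s,(105,170,80,60)),up(s,(300,155,80,60))]);b=cv2.resize(np.hstack([s,t]),(800,300),interpolation=cv2.INTER_AREA)
cv2.imwrite("pics/c5.png",np.vstack([a,b]))
E
```

```text
eef_pos: [0.4956, -0.2807, 0.0561]
ft_force: [0.1, 2.0, 7.2]
clock: 12.12
eef_pos: [0.4956, -0.2807, 0.0561]
ft_force: [0.0, 1.1, 6.9]
```

View pics/c5.png

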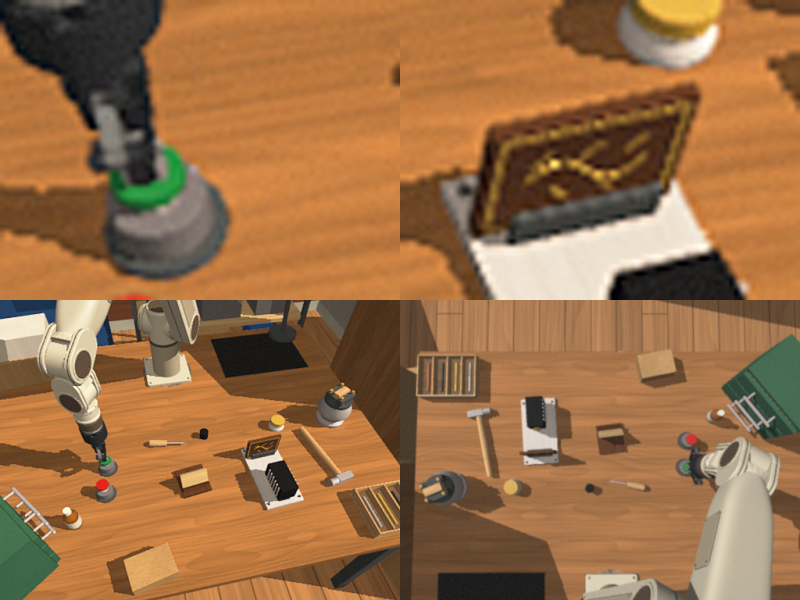

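The picture shows the fingertips on the green cap at about (134,205), 7.9 mm down at 7 N with no white stem visible. The plate stands upright in the slot, and the bystanders and the red plunger are undisturbed. I'll hand the job in.

```bash
python3 -c "
from workcell import bot, cams, workorder, get_obs
print(workorder.job_done())"
```

```text
the job is handed in; nothing more can be done
None
```

The job is handed in: the plate stands released and upright in the slot, seated on the floor and centred to about 2 mm with its inlay towards the laser, and the fingertips hold the green plunger at about 7.9 mm (7 N), with the red plunger and the other things untouched.

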